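# Cover the sauce pots for the night

## Task

The clean sauce pots are to be covered for the night: put each of the four lids on the pot it fits (the three round ones by size, the oblong one on the oblong pan), so that every lid sits fully down in its rim. Set the lids down by hand rather than letting them drop, and leave the pots standing where they are. Do not disturb the seasoning shaker and the plastic tub.

Things in the scene. Friction and masses are not known exactly. Their poses are not given: they have to be found in the camera images.
- lid_s: The smallest round steel lid, black knob up, lying loose on the worktop. Flange 116 mm across, its underside 9 and its top 11.5 mm above the lid's underside (dome to 16); the plug below it, 86 mm across, tapered, enters the pot with 6 mm to spare all round. Knob on the axis: 30 mm across, 29 to 47 mm above the underside, on a 12 mm stem. Origin: centre of underside, z up. Fits pot_s.
- lid_m: The middle round steel lid, black knob up, lying loose on the worktop. Flange 140 mm across, its underside 9 and its top 11.5 mm above the lid's underside (dome to 16); the plug below it, 110 mm across, tapered, enters the pot with 6 mm to spare all round. Knob on the axis: 30 mm across, 29 to 47 mm above the underside, on a 12 mm stem. Origin: centre of underside, z up. Fits pot_m.
- lid_l: The largest round steel lid, black knob up, lying loose on the worktop. Flange 164 mm across, its underside 9 and its top 11.5 mm above the lid's underside (dome to 16); the plug below it, 134 mm across, tapered, enters the pot with 6 mm to spare all round. Knob on the axis: 30 mm across, 29 to 47 mm above the underside, on a 12 mm stem. Origin: centre of underside, z up. Fits pot_l.
- lid_pan: Oblong steel lid lying loose, handle up: 176 (own y) x 108 mm (own x). Flange 9 to 11.5 mm above the underside; sunk middle 140 x 72 mm, round-edged, enters the pan with 6 mm to spare. Handle over the middle along y: black bar 76 mm long, 12 wide, 39 to 47 mm above the underside, a steel upright at each end; sheet below it at 3.5 mm. Origin: centre of underside, z up. Same either way round. Fits pan.
- pot_s: The smallest round sauce pot, open, plain steel, empty, standing loose on the worktop. Rim 110 mm across, mouth 98 mm, height 60 mm, wall 3 mm, no handles. Origin: centre of underside, z up. With its lid seated (flange on the rim), the lid's origin is on the pot's axis, 51 mm above the pot's origin.
- pot_m: The middle round sauce pot, open, plain steel, empty, standing loose on the worktop. Rim 134 mm across, mouth 122 mm, height 65 mm, wall 3 mm, no handles. Origin: centre of underside, z up. With its lid seated (flange on the rim), the lid's origin is on the pot's axis, 56 mm above the pot's origin.
- pot_l: The largest round sauce pot, open, plain steel, empty, standing loose on the worktop. Rim 158 mm across, mouth 146 mm, height 70 mm, wall 3 mm, no handles. Origin: centre of underside, z up. With its lid seated (flange on the rim), the lid's origin is on the pot's axis, 61 mm above the pot's origin.
- pan: Oblong catering pan, open, plain steel, empty, standing loose: 176 (own y) x 108 mm (own x) over its 12 mm flat flange, mouth 152 x 84 mm, height 65 mm, wall 3 mm. Origin: centre of underside, z up. With its lid seated, the lid's origin is on the pan's axis, 56 mm above the pan's origin, long sides parallel, either way round.
- shaker: Bystander: orange plastic seasoning shaker with a white cap, 67 mm across, 120 mm high, standing on the worktop. Origin: centre of the underside; z up. Leave alone.
- tub: Bystander: white plastic tub with a green lid, 110 mm (its own y) by 76 mm (x), 63 mm high. Origin: centre of the underside; z up. Leave alone.
There are look-alikes about, which are no part of the job. Leave any brown or turquoise look-alike of the lid_m alone.

How it is judged:
At the end, for the whole second after the job is handed in: Each lid sits in its own pot: centre within 10 mm of the pot's axis, its height within 2.5 mm of fully seated (flange on the rim) and level within 0.03 rad (1.7 degrees); all lids are released and at rest; every pot stands upright (within 0.06 rad) within 30 mm of where it stood at the start (horizontal distance between lid_s and pot_s below 0.01 m and z of lid_s in the frame of pot_s between 0.0485 and 0.0535 m and angle between each of lid_s, lid_m, lid_l, lid_pan's own z axis and vertical below 0.03 rad and angle between each of pot_s, pot_m, pot_l, pan's own z axis and vertical below 0.06 rad and distance of each of pot_s, pot_m, pot_l, pan from where it was at the start of the episode below 0.03 m and linear speed of each of lid_s, lid_m, lid_l, lid_pan below 0.02 m/s and angular speed of each of lid_s, lid_m, lid_l, lid_pan below 0.2 rad/s and contact force between each of lid_s, lid_m, lid_l, lid_pan and the fingers below 0.1 N and horizontal distance between lid_m and pot_m below 0.01 m and z of lid_m in the frame of pot_m between 0.0535 and 0.0585 m and horizontal distance between lid_l and pot_l below 0.01 m and z of lid_l in the frame of pot_l between 0.0585 and 0.0635 m and horizontal distance between lid_pan and pan below 0.01 m and z of lid_pan in the frame of pan between 0.0535 and 0.0585 m); the robot touches nothing.
It fails at once if a lid is let fall (it moves faster than 0.7 m/s while no finger touches it) ((linear speed of lid_s above 0.7 m/s and contact force between lid_s and the fingers below 0.05 N) or (linear speed of lid_m above 0.7 m/s and contact force between lid_m and the fingers below 0.05 N) or (linear speed of lid_l above 0.7 m/s and contact force between lid_l and the fingers below 0.05 N) or (linear speed of lid_pan above 0.7 m/s and contact force between lid_pan and the fingers below 0.05 N)).
It fails at once if the seasoning shaker is pushed more than 30 mm or tipped (distance of shaker from where it was at the start of the episode above 0.03 m or angle between shaker's own z axis and vertical above 0.3 rad).
It fails at once if the plastic tub is pushed more than 30 mm or tipped (distance of tub from where it was at the start of the episode above 0.03 m or angle between tub's own z axis and vertical above 0.3 rad).
It also fails if it takes over 115 s, if anything falls off the work surface, if the arm or the gripper's body presses on something with over 40 N, if the wrist force passes 120 N, or if a joint passes its speed limit or range.

## Robot

A 7-joint arm with a two-finger parallel gripper is mounted at the origin on the work surface. World frame = base frame: x ahead of the robot, y to its left, z up, the work surface at z = 0. Lengths are in m, angles in rad, forces in N, time in s.
With the tool pointing down it reaches from about 0.425 to 0.925 m from the base axis. Payload 6.8 kg.
Tool frame: the origin (TCP) lies on the centre line of the jaws, within the pads' length; the fingertips stand 25 mm ahead of it and the grasp point (between the pads) lies 6 mm ahead of it; z points along the fingers, y is the direction in which the jaws open and shut (so a half turn about z gives the same grasp; the last joint's range is limited). The gripper opens to 88 mm and grips with 3 to 60 N. Pads are 20 mm wide; open, the fingers measure 115 mm over their backs; the gripper's body (75 mm by 178 mm) begins 61 mm behind the grasp point.
Start: joints at [-1.284, 0.477, 0.022, 1.555, -0.011, 1.109, -0.083], TCP at [0.26, 0.623, 0.248] pointing down, gripper open.
Joint ranges: [-2.96, 2.96], [-0.34, 2.1], [-1.41, 1.46], [0.24, 2.44], [-1.37, 4.51], [0.17, 1.92], [-2.96, 2.96]. Speed limits (rad/s): [2.39, 2.39, 3.14, 3.14, 3.14, 3.14, 3.14].

## Interface

Orientations are given as a unit quaternion [x, y, z, w].
In Python, from station import * gives the robot as it stands. The module is installed in compiled form; this text tells all that it offers.
- The arm moves only by the shell command python3 -m jog 'ROWS' [FORCE]. ROWS is JSON, a list of rows, each an object of numbers: "dx", "dy", "dz": the shift along the tool's x, y, z in m; "rx", "ry", "rz": the turn, a rotation vector about the tool's x, y, z in degrees; "fingers": the opening, from 0 (shut) to 1 (fully open). In form: [{"dx": .., "dy": .., "dz": .., "rx": .., "ry": .., "rz": .., "fingers": ..}, ...]. A call has 1 to 20 rows; each row is the pose to reach, as a shift and turn from the pose measured when the call began, along the tool's axes at that moment; what a row does not reach only later rows make up. A row lasts 1/12 s, in which the tool goes at most 41.7 mm and 7.16 degrees, less where a joint would pass 70% of its speed; a pose out of reach is approached as far as the arm can. A call with a gripper value outside its range is refused whole. The fingers move at their own pace and stop on an object; FORCE is the grip in N (left out, the last holds). Time passes only in rows, so rows that repeat a pose let the fingers close. It gives the time, the measured TCP pose, the force and the opening at its end, in the units of the state.
- get_state(): the state, without advancing time (a new reading comes with each control period).
- grab_frame(name): name is "scene" or "top"; returns a dict with "image" (384x512x3 uint8, blue, green, red), "range_z" (384x512 float32, m along the optical axis (not along the pixel's ray), 0 where there is no reading), "fovy" (degrees; the focal length in pixels is half the picture's height over the tangent of half this angle, whatever the lens; pixels are square), "cx", "cy" (the principal point, pixels), "rvec" (rotation vector, rad) and "tvec" (3), from world to camera coordinates, as OpenCV has them. Camera axes: x right, y down, z forward; pixel columns grow to the right and rows downward; lengths in m; the calibration is good to about 2 mm. A picture is of the moment at which its call begins.
- finish_job(): hands the job in, once; it reports no verdict.
Trained networks look in a picture, given as the dict that the camera call returned (one of the last four; its "shot" number tells which), for a name from the list of things; names that differ only in an ending like _2 or _b are one class to them, and where a whole thing is asked for, a point or a joint stands for the part that bears it (a point fixed in the world has none). Each returns a list of dicts, best first, with "p" (0 to 1); they miss things now and then, are a little off and sometimes report something else, mostly with a low value. They report only what shows in the picture. A call takes as long as a camera call. They do not tell look-alikes from the thing itself.
- spot_in(picture, query): "point" ([x, y, z] in m, in world coordinates, good to about 4 mm: the middle of the surface that is visible of it).
- masks_of(picture, query): "mask" (384x512 bool, what is visible of it).
- spot_point(picture, query): "point" ([x, y, z] in m, in world coordinates, good to about 4 mm: a listed point, or the origin of a listed thing).
The state is a dict: "t": time; "joint_pos": joint angles; "dq": joint speeds; "effort": joint torques, N m; "eef_pos": TCP position; "eef_rot": TCP orientation; "ft_force": force on the tool from outside, world axes, zero at the start; "torque": the same for the moment, N m; "finger_gap": opening from 0.0 (shut) to 1.0 (fully open).
Only numpy, scipy, OpenCV 4.12 (cv2) and the standard library are available. Lean on these libraries where they do the work, as an engineer would, in place of code of your own. Each camera call takes 0.05 s, during which the arm holds its last target.

## Working session

There is one attempt and no reset: what is moved stays moved. The work goes in short steps, Python scripts to look and compute and a shell command to move; the robot and the scene stay as the last step left them, time stands still between calls to the robot, and variables do not carry over. Pictures are saved under pics/ and viewed, and the job is handed in when it is done.

```bash
mkdir -p pics
cat > h.py <<'E'
from station import *
import numpy as np, cv2
from scipy.spatial.transform import Rotation as R
def K(f):
    fl=f["image"].shape[0]/2/np.tan(np.radians(f["fovy"])/2); return fl
def cloud(f):
    z=f["range_z"]; fl=K(f); v,u=np.indices(z.shape)
    P=np.stack([(u-f["cx"])*z/fl,(v-f["cy"])*z/fl,z],-1)
    Rm=R.from_rotvec(np.array(f["rvec"]).ravel()).as_matrix()
    return (P-np.array(f["tvec"]).ravel())@Rm
def proj(f,p):
    Rm=R.from_rotvec(np.array(f["rvec"]).ravel()).as_matrix(); c=Rm@np.array(p)+np.array(f["tvec"]).ravel()
    return c[:2]/c[2]*K(f)+[f["cx"],f["cy"]]
E
python3 - <<'E'
from h import *
s=get_state(); print(s)
for n in("scene","top"):
    f=grab_frame(n); cv2.imwrite(f"pics/{n}0.png",f["image"])
    print(n,f["fovy"],f["rvec"],f["tvec"])
    for q in "lid_s lid_m lid_l lid_pan pot_s pot_m pot_l pan shaker tub".split():
        for d in spot_point(f,q)[:5]: print(q,round(d["p"],2),np.round(d["point"],3),np.round(proj(f,d["point"])))
E
```

```text
{'t': 0.0, 'joint_pos': array([-1.28409305,  0.47777531,  0.02234273,  1.5564243 , -0.01150619,
        1.10929839, -0.08310164]), 'dq': array([ 0.0009143 ,  0.0016911 , -0.0007266 , -0.00035067, -0.00046243,
       -0.00038779, -0.00121417]), 'effort': array([-4.32855995e-04, -5.82862258e+01,  1.53436460e+00, -2.72619224e+01,
       -5.44055155e-02,  1.70050375e-02,  1.64423295e-04]), 'eef_pos': array([0.25942288, 0.62256396, 0.24670983]), 'eef_rot': array([ 1.96114755e-01,  9.80580549e-01, -8.81559475e-04, -1.11615548e-04]), 'ft_force': array([-0.99397161, -0.20434395, -0.18714197]), 'torque': array([-0.02053514, -0.01257168,  0.00637028]), 'finger_gap': 1.0019057757524277}
scene 50.87269545091376 [ 0.73286347  2.6412401  -1.09020434] [ 0.39583332 -0.22923347  1.53060148]
lid_s 0.97 [ 0.371 -0.235  0.   ] [241. 129.]
lid_s 0.82 [ 0.37   0.238 -0.002] [317. 208.]
lid_s 0.67 [ 0.502  0.631 -0.004] [372. 333.]
lid_s 0.64 [0.634 0.23  0.003] [242. 240.]
lid_s 0.61 [ 0.28   0.478 -0.001] [394. 249.]
lid_m 0.97 [ 0.371 -0.235  0.   ] [241. 129.]
lid_m 0.82 [ 0.37   0.238 -0.002] [317. 20
[... 1555 characters left out ...]
.237 -0.002] [354. 252.]
lid_l 0.97 [ 0.285  0.479 -0.004] [118. 279.]
lid_l 0.8 [0.499 0.632 0.001] [ 72. 208.]
lid_l 0.72 [ 0.369  0.237 -0.002] [199. 251.]
lid_l 0.71 [0.633 0.228 0.002] [205. 167.]
lid_l 0.67 [ 0.371 -0.237 -0.002] [354. 252.]
lid_pan 0.75 [ 0.676  0.    -0.003] [276. 155.]
pot_s 0.77 [ 0.624 -0.234  0.002] [350. 171.]
pot_s 0.56 [ 0.521 -0.429  0.005] [413. 204.]
pot_m 0.77 [ 0.624 -0.234  0.002] [350. 171.]
pot_m 0.56 [ 0.521 -0.429  0.005] [413. 204.]
pot_l 0.77 [ 0.624 -0.234  0.002] [350. 171.]
pot_l 0.56 [ 0.521 -0.429  0.005] [413. 204.]
pan 0.87 [0.458 0.005 0.   ] [275. 223.]
shaker 0.92 [0.78  0.137 0.   ] [234. 123.]
tub 0.78 [ 0.779 -0.185 -0.004] [333. 126.]
```

View pics/scene0.png

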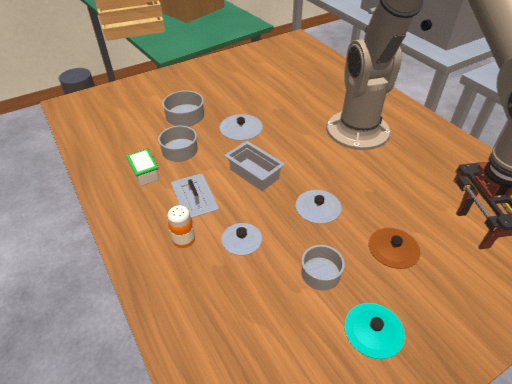

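View pics/top0.png

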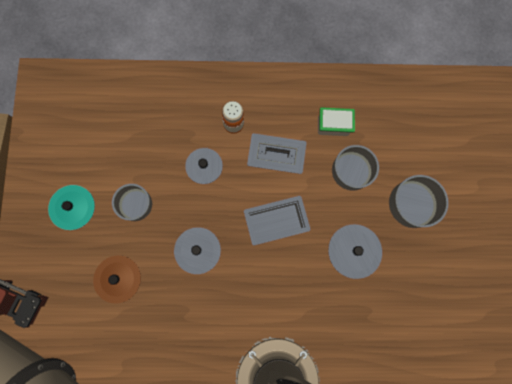

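The top picture shows three grey round lids: (204,166) small, (197,250) and (355,251). The brown look-alike is at (117,279) and the turquoise one at (72,208). Open pots are at (131,202), (356,167) and (420,202), the pan is at (277,220) and the oblong lid at (277,153). Next I'll measure with depth.

```bash
cat > meas.py <<'E'
from h import *
from scipy.optimize import least_squares
def near(P,c,r,z0,z1):
    return P[(np.hypot(P[...,0]-c[0],P[...,1]-c[1])<r)&(P[...,2]>z0)&(P[...,2]<z1)]
def circ(p):
    o=least_squares(lambda q:np.hypot(p[:,0]-q[0],p[:,1]-q[1])-q[2],[*p[:,:2].mean(0),.06],loss="soft_l1",f_scale=.002).x
    return o
def enc(p):
    (x,y),r=cv2.minEnclosingCircle(p[:,:2].astype(np.float32)); return x,y,r
def rect(p): 
    return cv2.minAreaRect((p[:,:2]*1000).astype(np.float32))
E
python3 - <<'E'
from meas import *
L={"A":(.634,.229),"B":(.37,.238),"C":(.371,-.236),"brown":(.283,.479),"turq":(.5,.631)}
PT={"P1":(.513,.436),"P2":(.622,-.236),"P3":(.521,-.429)}
for n in("top","scene"):
    f=grab_frame(n);P=cloud(f);P[f["range_z"]==0]=9
    print(n,"table z",np.median(near(P,(.5,.1),.05,-.05,.02)[:,2]))
    for k,c in L.items():
        fl=near(P,c,.1,.006,.022); kn=near(P,c,.1,.038,.055)
        print(k,"flange",np.round(enc(fl),4),len(fl),"knob",np.round(enc(kn),4) if len(kn) else 0,len(kn), np.round(np.percentile(kn[:,2],90),4) if len(kn) else 0)
    for k,c in PT.items():
        for h in(.06,.065,.07):
            r=near(P,c,.11,h-.003,h+.004)
            if len(r)>8: print(k,h,len(r),np.round(circ(r),4),np.round(enc(r),4), np.round(near(P,c,.11,.03,.1)[:,2].max(),4))
    print("pan",rect(near(P,(.459,.005),.11,.06,.07)),rect(near(P,(.459,.005),.11,.03,.1)))
    print("lidpan",rect(near(P,(.677,0),.11,.006,.02)),"handle",rect(near(P,(.677,0),.11,.036,.055)))
    print("shaker",enc(near(P,(.78,.14),.06,.02,.15)),"tub",rect(near(P,(.777,-.184),.08,.03,.1)))
E
```

```text
top table z -0.00045521665620531837
A flange [0.6441 0.2201 0.0729] 956 knob [0.6355 0.229  0.0152] 77 0.0504
B flange [0.3594 0.2299 0.0898] 1595 knob [0.3718 0.2424 0.0148] 83 0.0495
C flange [ 0.3778 -0.2375  0.086 ] 2158 knob [ 0.3737 -0.2364  0.0151] 86 0.0497
brown flange [0.281  0.4845 0.0932] 1673 knob [0.2851 0.4784 0.0155] 92 0.0491
turq flange [0.4995 0.6317 0.0714] 1539 knob [0.5001 0.6305 0.0154] 89 0.0493
P1 0.06 188 [0.5111 0.438  0.0519] [0.5107 0.4388 0.0556] 0.0647
P1 0.065 18 [0.5103 0.4364 0.0518] [0.5105 0.4356 0.0535] 0.0647
P2 0.06 161 [ 0.6257 -0.2366  0.0633] [ 0.6268 -0.2378  0.0676] 0.0698
P2 0.065 229 [ 0.6261 -0.2368  0.0639] [ 0.6261 -0.2374  0.0674] 0.0698
P2 0.07 26 [ 0.6246 -0.2366  0.0643] [ 0.6253 -0.2367  0.0663] 0.0698
P3 0.06 80 [ 0.5219 -0.4246  0.0739] [ 0.521  -0.4255  0.0769] 0.0738
P3 0.065 206 [ 0.522  -0.4245  0.0754] [ 0.5224 -0.4257  0.0795] 0.0738
P3 0.07 293 [ 0.522  -0.4248  0.0758] [ 0.5224 -0.4253  0.0798] 0.0738
pan ((460.2492370605469, 5.694061279296875), (108.19812774658203, 176.35272216796875), 14.83950424194336) ((460.249237060
[... 1364 characters left out ...]
-0.4266  0.0801] 0.0765
P3 0.07 166 [ 0.5221 -0.4255  0.0755] [ 0.5201 -0.4275  0.0819] 0.0765
pan ((459.51080322265625, 3.8645172119140625), (111.45670318603516, 179.0611572265625), 14.429502487182617) ((459.67913818359375, 3.8311767578125), (111.65251922607422, 179.03184509277344), 14.26203441619873)
lidpan ((673.5172729492188, -3.038299560546875), (171.2915802001953, 198.98890686035156), 29.42759895324707) handle ((678.8268432617188, -0.050189971923828125), (76.96641540527344, 12.898094177246094), 82.22550964355469)
shaker (0.7777289748191833, 0.14114053547382355, 0.03355138748884201) tub ((774.8873291015625, -182.6138153076172), (112.57119750976562, 75.96759033203125), 87.90827941894531)
```

Run:
```python
from h import *
f=grab_frame("top"); c=f["image"][90:290,50:460]; cv2.imwrite("pics/crop1.png",cv2.resize(c,(800,390),interpolation=cv2.INTER_CUBIC))
```

```text
(no output)
```

View pics/crop1.png

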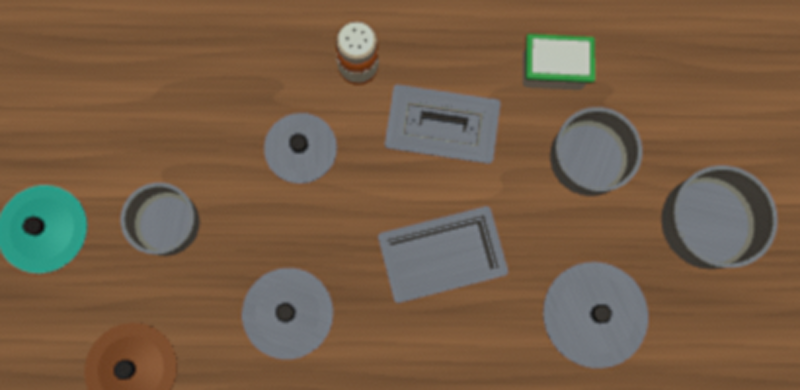

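Sizes are clear from the crop and the diameters: A (.636,.230) is lid_s, B (.373,.243) is lid_m and C (.374,-.237) is lid_l. None of these is brown or turquoise. Pots: P1 is pot_s, P2 is pot_m and P3 is pot_l.

```bash
cat > t.py <<'E'
import sys
from h import *
x,y,z,yaw=map(float,sys.argv[1:5])
s=get_state(); T=R.from_quat(s["eef_rot"])
a=np.radians(yaw) # direction of jaw (tool y) in world
D=R.from_matrix(np.array([[np.sin(a),np.cos(a),0],[-np.cos(a),np.sin(a),0],[0,0,-1]]).T.T) 
D=min([D,D*R.from_euler("z",180,degrees=True)],key=lambda d:(T.inv()*d).magnitude())
print("t",round(s["t"],2),"pos",np.round(s["eef_pos"],4),"jawyaw",np.round(np.degrees(np.arctan2(*T.as_matrix()[[1,0],1])),1),"tilt",np.round(np.degrees(np.arccos(-T.as_matrix()[2,2])),2),"gap",round(s["finger_gap"],3),"F",np.round(s["ft_force"],1),"q7",round(s["joint_pos"][6],2))
print("shift mm",np.round(1000*T.inv().apply(np.array([x,y,z])-s["eef_pos"]),1),"rot",np.round((T.inv()*D).as_rotvec(degrees=True),2))
E
python3 t.py .6358 .2298 .15 0
```

```text
Traceback (most recent call last):
  File "t.py", line 6, in <module>
    D=R.from_matrix(np.array([[np.sin(a),np.cos(a),0],[-np.cos(a),np.sin(a),0],[0,0,-1]]).T.T)
  File "scipy/spatial/transform/_rotation.pyx", line 1143, in scipy.spatial.transform._rotation.Rotation.from_matrix
ValueError: Non-positive determinant (left-handed or null coordinate frame) in rotation matrix 0: [[ 0.  1.  0.]
 [-1.  0.  0.]
 [ 0.  0. -1.]].
```

```bash
sed -i 's/^D=R.from_matrix.*/D=R.from_matrix(np.array([[-np.sin(a),np.cos(a),0],[np.cos(a),np.sin(a),0],[0,0,-1]]))/' t.py
python3 t.py .6358 .2298 .13 0
```

```text
t 1.25 pos [0.2596 0.6231 0.2477] jawyaw 67.4 tilt 0.0 gap 1.005 F [ 0.9  0.  -0.9] q7 -0.08
shift mm [-498.5 -218.4  117.7] rot [ 0.   -0.   67.38]
```

```bash
python3 -m jog '[{"dx":-0.498,"dy":-0.218,"dz":0.06,"rz":67.4,"fingers":1},{"dx":-0.498,"dy":-0.218,"dz":0.06,"rz":67.4},{"dx":-0.498,"dy":-0.218,"dz":0.06,"rz":67.4},{"dx":-0.498,"dy":-0.218,"dz":0.06,"rz":67.4},{"dx":-0.498,"dy":-0.218,"dz":0.06,"rz":67.4},{"dx":-0.498,"dy":-0.218,"dz":0.06,"rz":67.4},{"dx":-0.498,"dy":-0.218,"dz":0.06,"rz":67.4},{"dx":-0.498,"dy":-0.218,"dz":0.06,"rz":67.4},{"dx":-0.498,"dy":-0.218,"dz":0.1177,"rz":67.4},{"dx":-0.498,"dy":-0.218,"dz":0.1177,"rz":67.4},{"dx":-0.498,"dy":-0.218,"dz":0.1177,"rz":67.4},{"dx":-0.498,"dy":-0.218,"dz":0.1177,"rz":67.4},{"dx":-0.498,"dy":-0.218,"dz":0.1177,"rz":67.4},{"dx":-0.4985,"dy":-0.2184,"dz":0.1177,"rz":67.4},{"dx":-0.4985,"dy":-0.2184,"dz":0.1177,"rz":67.4},{"dx":-0.4985,"dy":-0.2184,"dz":0.1177,"rz":67.4}]' 30; python3 t.py .6358 .2298 .046 0
```

```text
t 1.25 pos [0.2596 0.6231 0.2477] jawyaw 67.4 tilt 0.0 gap 1.005 F [ 0.9  0.  -0.9] q7 -0.08
shift mm [-498.5 -218.4  201.7] rot [ 0.   -0.   67.38]schema error: expected keys dx, dy, dz, rx, ry, rz, fingers
```

```bash
python3 -m jog '[{"dx":-0.498,"dy":-0.218,"dz":0.06,"rx":0,"ry":0,"rz":67.4,"fingers":1},{"dx":-0.498,"dy":-0.218,"dz":0.06,"rx":0,"ry":0,"rz":67.4,"fingers":1},{"dx":-0.498,"dy":-0.218,"dz":0.06,"rx":0,"ry":0,"rz":67.4,"fingers":1},{"dx":-0.498,"dy":-0.218,"dz":0.06,"rx":0,"ry":0,"rz":67.4,"fingers":1},{"dx":-0.498,"dy":-0.218,"dz":0.06,"rx":0,"ry":0,"rz":67.4,"fingers":1},{"dx":-0.498,"dy":-0.218,"dz":0.06,"rx":0,"ry":0,"rz":67.4,"fingers":1},{"dx":-0.498,"dy":-0.218,"dz":0.06,"rx":0,"ry":0,"rz":67.4,"fingers":1},{"dx":-0.498,"dy":-0.218,"dz":0.06,"rx":0,"ry":0,"rz":67.4,"fingers":1},{"dx":-0.498,"dy":-0.218,"dz":0.1177,"rx":0,"ry":0,"rz":67.4,"fingers":1},{"dx":-0.498,"dy":-0.218,"dz":0.1177,"rx":0,"ry":0,"rz":67.4,"fingers":1},{"dx":-0.498,"dy":-0.218,"dz":0.1177,"rx":0,"ry":0,"rz":67.4,"fingers":1},{"dx":-0.498,"dy":-0.218,"dz":0.1177,"rx":0,"ry":0,"rz":67.4,"fingers":1},{"dx":-0.498,"dy":-0.218,"dz":0.1177,"rx":0,"ry":0,"rz":67.4,"fingers":1},{"dx":-0.4985,"dy":-0.2184,"dz":0.1177,"rx":0,"ry":0,"rz":67.4,"fingers":1},{"dx":-0.4985,"dy":-0.2184,"dz":0.1177,"rx":0,"ry":0,"rz":67.4,"fingers":1},{"dx":-0.4985,"dy":-0.2184,"dz":0.1177,"rx":0,"ry":0,"rz":67.4,"fingers":1}]' 30; python3 t.py .6358 .2298 .046 0
```

```text
t: 2.58
eef_pos: [0.6361, 0.2284, 0.1294]
eef_rot: [0.708, 0.706, -0.001, -0.0]
ft_force: [0.6, 0.9, 0.6]
finger_gap: 1.0
t 2.58 pos [0.6361 0.2284 0.1294] jawyaw -0.2 tilt 0.06 gap 1.0 F [0.6 0.9 0.6] q7 -0.24
shift mm [ 1.4 -0.2 83.4] rot [-0.05  0.04 -0.17]
```

```bash
python3 -m jog '[{"dx":0.0014,"dy":0,"dz":0.04,"rx":0,"ry":0,"rz":0,"fingers":1},{"dx":0.0014,"dy":0,"dz":0.07,"rx":0,"ry":0,"rz":0,"fingers":1},{"dx":0.0014,"dy":0,"dz":0.0834,"rx":0,"ry":0,"rz":0,"fingers":1},{"dx":0.0014,"dy":0,"dz":0.0834,"rx":0,"ry":0,"rz":0,"fingers":1},{"dx":0.0014,"dy":0,"dz":0.0834,"rx":0,"ry":0,"rz":0,"fingers":0.5},{"dx":0.0014,"dy":0,"dz":0.0834,"rx":0,"ry":0,"rz":0,"fingers":0.2},{"dx":0.0014,"dy":0,"dz":0.0834,"rx":0,"ry":0,"rz":0,"fingers":0},{"dx":0.0014,"dy":0,"dz":0.0834,"rx":0,"ry":0,"rz":0,"fingers":0},{"dx":0.0014,"dy":0,"dz":0.0834,"rx":0,"ry":0,"rz":0,"fingers":0},{"dx":0.0014,"dy":0,"dz":0.0834,"rx":0,"ry":0,"rz":0,"fingers":0},{"dx":0.0014,"dy":0,"dz":0.0834,"rx":0,"ry":0,"rz":0,"fingers":0},{"dx":0.0014,"dy":0,"dz":0.0834,"rx":0,"ry":0,"rz":0,"fingers":0}]' 40; python3 t.py .6358 .2298 .046 0
```

```text
t: 3.58
eef_pos: [0.6361, 0.2298, 0.0462]
eef_rot: [0.708, 0.706, -0.0, -0.0]
ft_force: [-0.3, 0.4, -1.2]
finger_gap: 0.433
t 3.58 pos [0.6361 0.2298 0.0462] jawyaw -0.2 tilt 0.05 gap 0.433 F [-0.3  0.4 -1.2] q7 -0.21
shift mm [ 0.  -0.3  0.2] rot [-0.04  0.03 -0.17]
```

```bash
python3 -m jog '[{"dx":0,"dy":0,"dz":0,"rx":0,"ry":0,"rz":0,"fingers":0},{"dx":0,"dy":0,"dz":0,"rx":0,"ry":0,"rz":0,"fingers":0},{"dx":0,"dy":0,"dz":0,"rx":0,"ry":0,"rz":0,"fingers":0},{"dx":0,"dy":0,"dz":0,"rx":0,"ry":0,"rz":0,"fingers":0},{"dx":0,"dy":0,"dz":0,"rx":0,"ry":0,"rz":0,"fingers":0},{"dx":0,"dy":0,"dz":-0.01,"rx":0,"ry":0,"rz":0,"fingers":0},{"dx":0,"dy":0,"dz":-0.03,"rx":0,"ry":0,"rz":0,"fingers":0},{"dx":0,"dy":0,"dz":-0.06,"rx":0,"ry":0,"rz":0,"fingers":0},{"dx":0,"dy":0,"dz":-0.09,"rx":0,"ry":0,"rz":0,"fingers":0},{"dx":0,"dy":0,"dz":-0.11,"rx":0,"ry":0,"rz":0,"fingers":0},{"dx":0,"dy":0,"dz":-0.115,"rx":0,"ry":0,"rz":0,"fingers":0},{"dx":0,"dy":0,"dz":-0.115,"rx":0,"ry":0,"rz":0,"fingers":0}]' 40; python3 t.py .5115 .438 .16 0
```

```text
t: 4.58
eef_pos: [0.6372, 0.2301, 0.1632]
eef_rot: [0.708, 0.706, 0.001, 0.001]
ft_force: [0.1, -0.1, -1.7]
finger_gap: 0.336
t 4.58 pos [0.6372 0.2301 0.1632] jawyaw -0.2 tilt 0.16 gap 0.336 F [ 0.1 -0.1 -1.7] q7 -0.25
shift mm [ 207.5 -126.3    3.1] rot [ 0.15 -0.06 -0.18]
```

```bash
python3 -m jog '[{"dx":0.012,"dy":-0.007,"dz":0.003,"rx":0,"ry":0,"rz":0,"fingers":0},{"dx":0.036,"dy":-0.022,"dz":0.003,"rx":0,"ry":0,"rz":0,"fingers":0},{"dx":0.07,"dy":-0.042,"dz":0.003,"rx":0,"ry":0,"rz":0,"fingers":0},{"dx":0.104,"dy":-0.063,"dz":0.003,"rx":0,"ry":0,"rz":0,"fingers":0},{"dx":0.138,"dy":-0.084,"dz":0.003,"rx":0,"ry":0,"rz":0,"fingers":0},{"dx":0.172,"dy":-0.104,"dz":0.003,"rx":0,"ry":0,"rz":0,"fingers":0},{"dx":0.196,"dy":-0.119,"dz":0.003,"rx":0,"ry":0,"rz":0,"fingers":0},{"dx":0.2065,"dy":-0.126,"dz":0.003,"rx":0,"ry":0,"rz":0,"fingers":0},{"dx":0.2075,"dy":-0.1263,"dz":0.003,"rx":0,"ry":0,"rz":0,"fingers":0},{"dx":0.2075,"dy":-0.1263,"dz":0.003,"rx":0,"ry":0,"rz":0,"fingers":0},{"dx":0.2075,"dy":-0.1263,"dz":0.003,"rx":0,"ry":0,"rz":0,"fingers":0}]' 40; python3 t.py .5115 .438 .097 0
python3 - <<'E'
from meas import *
f=grab_frame("scene");P=cloud(f);P[f["range_z"]==0]=9
cv2.imwrite("pics/h1.png",f["image"][150:350,200:460].repeat(2,0).repeat(2,1))
p=near(P,(.5115,.438),.057,.118,.135); print(len(p),enc(p))
A=np.c_[p[:,:2]-[.5115,.438],np.ones(len(p))]; print(np.linalg.lstsq(A,p[:,2],rcond=None)[0])
E
```

```text
t: 5.5
eef_pos: [0.5127, 0.4355, 0.1593]
eef_rot: [0.709, 0.705, 0.0, 0.001]
ft_force: [0.7, -0.3, -0.9]
finger_gap: 0.333
t 5.5 pos [0.5127 0.4355 0.1593] jawyaw -0.3 tilt 0.17 gap 0.333 F [ 0.7 -0.3 -0.9] q7 -0.62
shift mm [ 2.6 -1.4 62.3] rot [ 0.15  0.07 -0.33]
869 (0.5114803314208984, 0.43830376863479614, 0.057048071175813675)
[-0.0005954  -0.02075025  0.12701972]
```

View pics/h1.png

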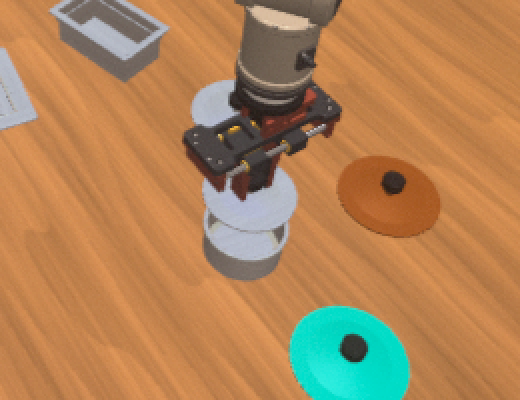

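The lid hangs level above pot_s at about (240,245) in the crop. Lowering it now.

```bash
python3 -m jog '[{"dx":0.0026,"dy":-0.0014,"dz":0.01,"rx":0,"ry":0,"rz":0,"fingers":0},{"dx":0.0026,"dy":-0.0014,"dz":0.025,"rx":0,"ry":0,"rz":0,"fingers":0},{"dx":0.0026,"dy":-0.0014,"dz":0.038,"rx":0,"ry":0,"rz":0,"fingers":0},{"dx":0.0026,"dy":-0.0014,"dz":0.045,"rx":0,"ry":0,"rz":0,"fingers":0},{"dx":0.0026,"dy":-0.0014,"dz":0.05,"rx":0,"ry":0,"rz":0,"fingers":0},{"dx":0.0026,"dy":-0.0014,"dz":0.055,"rx":0,"ry":0,"rz":0,"fingers":0},{"dx":0.0026,"dy":-0.0014,"dz":0.059,"rx":0,"ry":0,"rz":0,"fingers":0},{"dx":0.0026,"dy":-0.0014,"dz":0.061,"rx":0,"ry":0,"rz":0,"fingers":0},{"dx":0.0026,"dy":-0.0014,"dz":0.062,"rx":0,"ry":0,"rz":0,"fingers":0},{"dx":0.0026,"dy":-0.0014,"dz":0.062,"rx":0,"ry":0,"rz":0,"fingers":0},{"dx":0.0026,"dy":-0.0014,"dz":0.062,"rx":0,"ry":0,"rz":0,"fingers":0}]' 40; python3 t.py .5115 .438 .097 0
```

```text
t: 6.47
eef_pos: [0.5121, 0.4379, 0.098]
eef_rot: [0.71, 0.705, 0.001, 0.001]
ft_force: [-0.5, -0.5, -1.4]
finger_gap: 0.331
t 6.47 pos [0.5121 0.4379 0.098 ] jawyaw -0.4 tilt 0.2 gap 0.331 F [-0.5 -0.5 -1.4] q7 -0.6
shift mm [ 0.1 -0.6  1. ] rot [ 0.2   0.02 -0.39]
```

```bash
python3 -m jog '[{"dx":0,"dy":-0.0005,"dz":0.0015,"rx":0,"ry":0,"rz":0,"fingers":0},{"dx":0,"dy":-0.0005,"dz":0.0025,"rx":0,"ry":0,"rz":0,"fingers":0},{"dx":0,"dy":-0.0005,"dz":0.0025,"rx":0,"ry":0,"rz":0,"fingers":0}]' 40; python3 t.py .5115 .438 .097 0
```

```text
t: 6.72
eef_pos: [0.5123, 0.4381, 0.0971]
eef_rot: [0.71, 0.705, 0.002, 0.001]
ft_force: [-2.4, -1.2, 7.0]
finger_gap: 0.327
t 6.72 pos [0.5123 0.4381 0.0971] jawyaw -0.4 tilt 0.26 gap 0.327 F [-2.4 -1.2  7. ] q7 -0.6
shift mm [-0.1 -0.8  0.1] rot [ 0.25 -0.04 -0.4 ]
```

```bash
python3 -m jog '[{"dx":0,"dy":0,"dz":0,"rx":0,"ry":0,"rz":0,"fingers":0.4},{"dx":0,"dy":0,"dz":0,"rx":0,"ry":0,"rz":0,"fingers":0.9},{"dx":0,"dy":0,"dz":0,"rx":0,"ry":0,"rz":0,"fingers":0.9},{"dx":0,"dy":0,"dz":0,"rx":0,"ry":0,"rz":0,"fingers":0.9},{"dx":0,"dy":0,"dz":0,"rx":0,"ry":0,"rz":0,"fingers":0.9},{"dx":0,"dy":0,"dz":0,"rx":0,"ry":0,"rz":0,"fingers":0.9},{"dx":0,"dy":0,"dz":-0.03,"rx":0,"ry":0,"rz":0,"fingers":0.9},{"dx":0,"dy":0,"dz":-0.07,"rx":0,"ry":0,"rz":0,"fingers":0.9},{"dx":0,"dy":0,"dz":-0.1,"rx":0,"ry":0,"rz":0,"fingers":1},{"dx":0,"dy":0,"dz":-0.1,"rx":0,"ry":0,"rz":0,"fingers":1}]' 40; python3 t.py .373 .2427 .13 0
```

```text
t: 7.55
eef_pos: [0.515, 0.4401, 0.2042]
eef_rot: [0.71, 0.704, 0.007, 0.001]
ft_force: [1.2, 0.7, -0.0]
finger_gap: 0.989
t 7.55 pos [0.515  0.4401 0.2042] jawyaw -0.4 tilt 0.85 gap 0.989 F [ 1.2  0.7 -0. ] q7 -0.64
shift mm [-199.1 -141.3   70.8] rot [ 0.69 -0.49 -0.44]
```

```bash
python3 -m jog '[{"dx":-0.199,"dy":-0.1413,"dz":0.03,"rx":0.6,"ry":-0.4,"rz":-0.4,"fingers":1},{"dx":-0.199,"dy":-0.1413,"dz":0.03,"rx":0.6,"ry":-0.4,"rz":-0.4,"fingers":1},{"dx":-0.199,"dy":-0.1413,"dz":0.03,"rx":0.6,"ry":-0.4,"rz":-0.4,"fingers":1},{"dx":-0.199,"dy":-0.1413,"dz":0.07,"rx":0.6,"ry":-0.4,"rz":-0.4,"fingers":1},{"dx":-0.199,"dy":-0.1413,"dz":0.07,"rx":0.6,"ry":-0.4,"rz":-0.4,"fingers":1},{"dx":-0.199,"dy":-0.1413,"dz":0.07,"rx":0.6,"ry":-0.4,"rz":-0.4,"fingers":1},{"dx":-0.199,"dy":-0.1413,"dz":0.07,"rx":0.6,"ry":-0.4,"rz":-0.4,"fingers":1},{"dx":-0.199,"dy":-0.1413,"dz":0.07,"rx":0.6,"ry":-0.4,"rz":-0.4,"fingers":1},{"dx":-0.199,"dy":-0.1413,"dz":0.07,"rx":0.6,"ry":-0.4,"rz":-0.4,"fingers":1},{"dx":-0.199,"dy":-0.1413,"dz":0.07,"rx":0.6,"ry":-0.4,"rz":-0.4,"fingers":1}]' 40; python3 t.py .373 .2427 .046 0
python3 - <<'E'
from meas import *
for n in("top","scene"):
    f=grab_frame(n);P=cloud(f);P[f["range_z"]==0]=9
    p=near(P,(.5115,.438),.065,.055,.07);print(n,len(p),enc(p),np.median(p[:,2])); k=near(P,(.5115,.438),.06,.09,.11); print(enc(k))
    A=np.c_[p[:,:2]-[.5115,.438],np.ones(len(p))]; print(np.linalg.lstsq(A,p[:,2],rcond=None)[0])
    cv2.imwrite(f"pics/b_{n}.png",f["image"])
E
```

```text
t: 8.38
eef_pos: [0.3745, 0.2445, 0.1315]
eef_rot: [0.707, 0.707, 0.002, 0.0]
ft_force: [0.3, 0.4, 0.1]
finger_gap: 0.994
t 8.38 pos [0.3745 0.2445 0.1315] jawyaw 0.0 tilt 0.28 gap 0.994 F [0.3 0.4 0.1] q7 -0.56
shift mm [-2.1 -1.8 85.5] rot [ 0.22 -0.18  0.01]
top 1101 (0.5122436285018921, 0.43847641348838806, 0.058654844760894775) 0.062406701312365045
(0.5119247436523438, 0.43928062915802, 0.015926307067275047)
[-0.00405055 -0.00307295  0.06256604]
scene 1208 (0.5116968750953674, 0.43773216009140015, 0.058888260275125504) 0.0643634367983266
(0.5131163001060486, 0.43761134147644043, 0.015721449628472328)
[0.00330527 0.00154285 0.06447281]
```

View pics/b_scene.png

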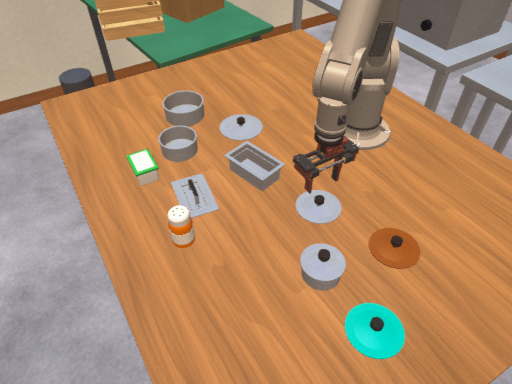

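lid_s sits seated and level on pot_s at (322,262), and the gripper is above lid_m at (318,205). Next, lid_m.

```bash
python3 -m jog '[{"dx":-0.0021,"dy":-0.0018,"dz":0.04,"rx":0.2,"ry":-0.2,"rz":0,"fingers":1},{"dx":-0.0021,"dy":-0.0018,"dz":0.072,"rx":0.2,"ry":-0.2,"rz":0,"fingers":0.9},{"dx":-0.0021,"dy":-0.0018,"dz":0.0855,"rx":0.2,"ry":-0.2,"rz":0,"fingers":0.8},{"dx":-0.0021,"dy":-0.0018,"dz":0.0855,"rx":0.2,"ry":-0.2,"rz":0,"fingers":0.6},{"dx":-0.0021,"dy":-0.0018,"dz":0.0855,"rx":0.2,"ry":-0.2,"rz":0,"fingers":0},{"dx":-0.0021,"dy":-0.0018,"dz":0.0855,"rx":0.2,"ry":-0.2,"rz":0,"fingers":0},{"dx":-0.0021,"dy":-0.0018,"dz":0.0855,"rx":0.2,"ry":-0.2,"rz":0,"fingers":0},{"dx":-0.0021,"dy":-0.0018,"dz":0.0855,"rx":0.2,"ry":-0.2,"rz":0,"fingers":0},{"dx":-0.0021,"dy":-0.0018,"dz":0.0855,"rx":0.2,"ry":-0.2,"rz":0,"fingers":0},{"dx":-0.0021,"dy":-0.0018,"dz":0.0855,"rx":0.2,"ry":-0.2,"rz":0,"fingers":0},{"dx":-0.0021,"dy":-0.0018,"dz":0.0855,"rx":0.2,"ry":-0.2,"rz":0,"fingers":0},{"dx":-0.0021,"dy":-0.0018,"dz":0.0855,"rx":0.2,"ry":-0.2,"rz":0,"fingers":0},{"dx":-0.0021,"dy":-0.0018,"dz":0.0855,"rx":0.2,"ry":-0.2,"rz":0,"fingers":0},{"dx":-0.0021,"dy":-0.0018,"dz":0.0855,"rx":0.2,"ry":-0.2,"rz":0,"fingers":0},{"dx":-0.0021,"dy":-0.0018,"dz":0.0855,"rx":0.2,"ry":-0.2,"rz":0,"fingers":0}]' 40; python3 t.py .373 .2427 .19 0
```

```text
t: 9.73
eef_pos: [0.3728, 0.2427, 0.0464]
eef_rot: [0.707, 0.707, -0.0, -0.0]
ft_force: [-1.5, 0.1, 8.0]
finger_gap: 0.33
t 9.73 pos [0.3728 0.2427 0.0464] jawyaw 0.0 tilt 0.0 gap 0.33 F [-1.5  0.1  8. ] q7 -0.45
shift mm [-1.000e-01  2.000e-01 -1.436e+02] rot [-0.    0.    0.02]
```

```bash
python3 -m jog '[{"dx":0,"dy":0,"dz":-0.01,"rx":0,"ry":0,"rz":0,"fingers":0},{"dx":0,"dy":0,"dz":-0.03,"rx":0,"ry":0,"rz":0,"fingers":0},{"dx":0,"dy":0,"dz":-0.065,"rx":0,"ry":0,"rz":0,"fingers":0},{"dx":-0.01,"dy":0.005,"dz":-0.1,"rx":0,"ry":0,"rz":0,"fingers":0},{"dx":-0.03,"dy":0.016,"dz":-0.125,"rx":0,"ry":0,"rz":0,"fingers":0},{"dx":-0.06,"dy":0.032,"dz":-0.135,"rx":0,"ry":0,"rz":0,"fingers":0},{"dx":-0.095,"dy":0.05,"dz":-0.135,"rx":0,"ry":0,"rz":0,"fingers":0},{"dx":-0.13,"dy":0.069,"dz":-0.135,"rx":0,"ry":0,"rz":0,"fingers":0},{"dx":-0.165,"dy":0.087,"dz":-0.135,"rx":0,"ry":0,"rz":0,"fingers":0},{"dx":-0.2,"dy":0.106,"dz":-0.135,"rx":0,"ry":0,"rz":0,"fingers":0},{"dx":-0.235,"dy":0.124,"dz":-0.135,"rx":0,"ry":0,"rz":0,"fingers":0},{"dx":-0.27,"dy":0.143,"dz":-0.135,"rx":0,"ry":0,"rz":0,"fingers":0},{"dx":-0.305,"dy":0.161,"dz":-0.135,"rx":0,"ry":0,"rz":0,"fingers":0},{"dx":-0.34,"dy":0.18,"dz":-0.135,"rx":0,"ry":0,"rz":0,"fingers":0},{"dx":-0.375,"dy":0.198,"dz":-0.135,"rx":0,"ry":0,"rz":0,"fingers":0},{"dx":-0.41,"dy":0.217,"dz":-0.135,"rx":0,"ry":0,"rz":0,"fingers":0},{"dx":-0.44,"dy":0.233,"dz":-0.135,"rx":0,"ry":0,"rz":0,"fingers":0},{"dx":-0.465,"dy":0.246,"dz":-0.13,"rx":0,"ry":0,"rz":0,"fingers":0},{"dx":-0.477,"dy":0.252,"dz":-0.12,"rx":0,"ry":0,"rz":0,"fingers":0},{"dx":-0.4795,"dy":0.2534,"dz":-0.115,"rx":0,"ry":0,"rz":0,"fingers":0}]' 40; python3 t.py .6262 -.2368 .102 0
python3 - <<'E'
from meas import *
f=grab_frame("scene");P=cloud(f);P[f["range_z"]==0]=9
c=get_state()["eef_pos"]; print(c)
cv2.imwrite("pics/h2.png",f["image"][50:250,90:350].repeat(2,0).repeat(2,1))
p=near(P,c,.08,c[2]-.046+.006,c[2]-.046+.025); print(len(p),enc(p))
A=np.c_[p[:,:2]-c[:2],np.ones(len(p))]; print(np.linalg.lstsq(A,p[:,2],rcond=None)[0])
E
```

```text
t: 11.4
eef_pos: [0.6259, -0.2403, 0.161]
eef_rot: [0.708, 0.706, -0.001, 0.001]
ft_force: [-0.8, 0.3, -1.8]
finger_gap: 0.331
t 11.4 pos [ 0.6259 -0.2403  0.161 ] jawyaw -0.2 tilt 0.13 gap 0.331 F [-0.8  0.3 -1.8] q7 0.56
shift mm [ 3.6  0.3 59. ] rot [-0.04  0.13 -0.21]
[ 0.62522923 -0.23837764  0.15982769]
667 (0.6252617239952087, -0.24052517116069794, 0.07239316403865814)
[-0.00467011 -0.00176381  0.12849785]
```

View pics/h2.png

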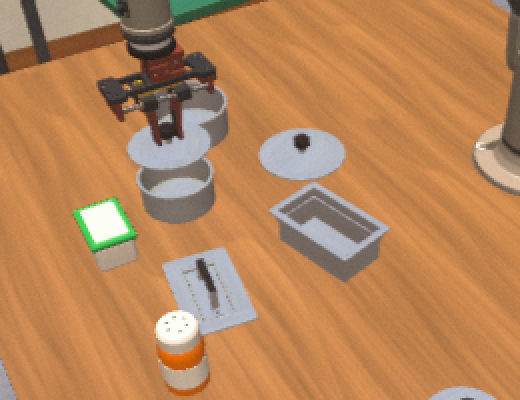

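```bash
python3 t.py .6262 -.2368 .1024 0; python3 -m jog '[{"dx":0.0016,"dy":0.001,"dz":0.01,"rx":0,"ry":0,"rz":0,"fingers":0},{"dx":0.0016,"dy":0.001,"dz":0.025,"rx":0,"ry":0,"rz":0,"fingers":0},{"dx":0.0016,"dy":0.001,"dz":0.035,"rx":0,"ry":0,"rz":0,"fingers":0},{"dx":0.0016,"dy":0.001,"dz":0.042,"rx":0,"ry":0,"rz":0,"fingers":0},{"dx":0.0016,"dy":0.001,"dz":0.047,"rx":0,"ry":0,"rz":0,"fingers":0},{"dx":0.0016,"dy":0.001,"dz":0.052,"rx":0,"ry":0,"rz":0,"fingers":0},{"dx":0.0016,"dy":0.001,"dz":0.055,"rx":0,"ry":0,"rz":0,"fingers":0},{"dx":0.0016,"dy":0.001,"dz":0.057,"rx":0,"ry":0,"rz":0,"fingers":0},{"dx":0.0016,"dy":0.001,"dz":0.058,"rx":0,"ry":0,"rz":0,"fingers":0},{"dx":0.0016,"dy":0.001,"dz":0.058,"rx":0,"ry":0,"rz":0,"fingers":0}]' 40; python3 t.py .6262 -.2368 .1024 0
```

```text
t 11.45 pos [ 0.6252 -0.2384  0.1598] jawyaw -0.1 tilt 0.17 gap 0.336 F [ 0.4 -0.1 -2.8] q7 0.56
shift mm [ 1.6  1.1 57.4] rot [-0.16  0.03 -0.13]
t: 12.28
eef_pos: [0.6263, -0.2369, 0.1025]
eef_rot: [0.708, 0.706, -0.001, -0.001]
ft_force: [-1.8, 0.5, 1.2]
finger_gap: 0.327
t 12.28 pos [ 0.6263 -0.2369  0.1025] jawyaw -0.1 tilt 0.13 gap 0.327 F [-1.8  0.5  1.2] q7 0.59
shift mm [ 0.1 -0.1  0.1] rot [-0.12  0.02 -0.14]
```

Contact has just begun. Pressing 1 mm more, then releasing.

```bash
python3 -m jog '[{"dx":0,"dy":0,"dz":0.0012,"rx":0,"ry":0,"rz":0,"fingers":0},{"dx":0,"dy":0,"dz":0.0012,"rx":0,"ry":0,"rz":0,"fingers":0},{"dx":0,"dy":0,"dz":0.0005,"rx":0,"ry":0,"rz":0,"fingers":0.4},{"dx":0,"dy":0,"dz":0,"rx":0,"ry":0,"rz":0,"fingers":0.9},{"dx":0,"dy":0,"dz":0,"rx":0,"ry":0,"rz":0,"fingers":0.9},{"dx":0,"dy":0,"dz":0,"rx":0,"ry":0,"rz":0,"fingers":0.9},{"dx":0,"dy":0,"dz":0,"rx":0,"ry":0,"rz":0,"fingers":0.9},{"dx":0,"dy":0,"dz":0,"rx":0,"ry":0,"rz":0,"fingers":0.9},{"dx":0,"dy":0,"dz":-0.03,"rx":0,"ry":0,"rz":0,"fingers":0.9},{"dx":0,"dy":0,"dz":-0.07,"rx":0,"ry":0,"rz":0,"fingers":0.9},{"dx":0,"dy":0,"dz":-0.1,"rx":0,"ry":0,"rz":0,"fingers":1},{"dx":0,"dy":0,"dz":-0.1,"rx":0,"ry":0,"rz":0,"fingers":1}]' 40; python3 t.py .3742 -.2367 .13 0
```

```text
t: 13.28
eef_pos: [0.6296, -0.2389, 0.2094]
eef_rot: [0.708, 0.706, 0.002, 0.004]
ft_force: [0.8, -1.3, 0.9]
finger_gap: 0.985
t 13.28 pos [ 0.6296 -0.2389  0.2094] jawyaw -0.2 tilt 0.5 gap 0.985 F [ 0.8 -1.3  0.9] q7 0.54
shift mm [   1.7 -256.    77.4] rot [ 0.45  0.2  -0.17]
```

```bash
python3 -m jog '[{"dx":0.0013,"dy":-0.2555,"dz":0.02,"rx":0.45,"ry":0.2,"rz":0,"fingers":1},{"dx":0.0013,"dy":-0.2555,"dz":0.03,"rx":0.45,"ry":0.2,"rz":0,"fingers":1},{"dx":0.0013,"dy":-0.2555,"dz":0.05,"rx":0.45,"ry":0.2,"rz":0,"fingers":1},{"dx":0.0013,"dy":-0.2555,"dz":0.0774,"rx":0.45,"ry":0.2,"rz":0,"fingers":1},{"dx":0.0013,"dy":-0.2555,"dz":0.0774,"rx":0.45,"ry":0.2,"rz":0,"fingers":1},{"dx":0.0013,"dy":-0.2555,"dz":0.0774,"rx":0.45,"ry":0.2,"rz":0,"fingers":1},{"dx":0.0013,"dy":-0.2555,"dz":0.0774,"rx":0.45,"ry":0.2,"rz":0,"fingers":1},{"dx":0.0013,"dy":-0.2555,"dz":0.0774,"rx":0.45,"ry":0.2,"rz":0,"fingers":1},{"dx":0.0013,"dy":-0.2555,"dz":0.0774,"rx":0.45,"ry":0.2,"rz":0,"fingers":1}]' 40
python3 - <<'E'
from meas import *
for n in("top","scene"):
    f=grab_frame(n);P=cloud(f);P[f["range_z"]==0]=9
    p=near(P,(.626,-.237),.08,.06,.076);k=near(P,(.626,-.237),.06,.093,.115); print(n,len(p),enc(p),np.median(p[:,2]),enc(k))
    A=np.c_[p[:,:2]-[.626,-.237],np.ones(len(p))]; print(np.linalg.lstsq(A,p[:,2],rcond=None)[0])
    k=near(P,(.374,-.237),.06,.038,.055); print(len(k), enc(k) if len(k) else 0)
    cv2.imwrite(f"pics/c_{n}.png",f["image"])
E
python3 t.py .3742 -.2367 .046 0
```

```text
t: 14.03
eef_pos: [0.3746, -0.2372, 0.13]
eef_rot: [0.709, 0.706, 0.0, 0.0]
ft_force: [1.5, 0.5, 0.4]
finger_gap: 1.0
top 1535 (0.6273650527000427, -0.23714956641197205, 0.07114993035793304) 0.06784549090434505 (0.625684916973114, -0.23669743537902832, 0.0160993505269289)
[-7.93475626e-05  3.82492849e-03  6.79982724e-02]
86 (0.3738554120063782, -0.23723691701889038, 0.015503928996622562)
scene 732 (0.6253120303153992, -0.23712985217571259, 0.0730213075876236) 0.0697097055903924 (0.6250803470611572, -0.23776844143867493, 0.016991112381219864)
[ 0.00052275 -0.00028598  0.06984286]
43 (0.3750689923763275, -0.23471204936504364, 0.015963032841682434)
t 14.13 pos [ 0.3768 -0.2375  0.1306] jawyaw -0.1 tilt 0.14 gap 0.998 F [ 0.1  0.6 -0.5] q7 0.7
shift mm [ 0.9 -2.8 84.6] rot [ 0.13  0.07 -0.12]
```

View pics/c_scene.png

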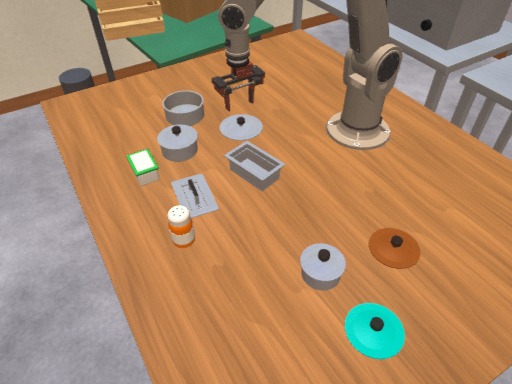

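lid_m is seated level on pot_m at (178,140), and the gripper is over lid_l at (240,126).

```bash
python3 -m jog '[{"dx":0.0009,"dy":-0.0028,"dz":0.04,"rx":0.1,"ry":0,"rz":0,"fingers":1},{"dx":0.0009,"dy":-0.0028,"dz":0.072,"rx":0.1,"ry":0,"rz":0,"fingers":0.9},{"dx":0.0009,"dy":-0.0028,"dz":0.0846,"rx":0.1,"ry":0,"rz":0,"fingers":0.8},{"dx":0.0009,"dy":-0.0028,"dz":0.0846,"rx":0.1,"ry":0,"rz":0,"fingers":0.6},{"dx":0.0009,"dy":-0.0028,"dz":0.0846,"rx":0.1,"ry":0,"rz":0,"fingers":0},{"dx":0.0009,"dy":-0.0028,"dz":0.0846,"rx":0.1,"ry":0,"rz":0,"fingers":0},{"dx":0.0009,"dy":-0.0028,"dz":0.0846,"rx":0.1,"ry":0,"rz":0,"fingers":0},{"dx":0.0009,"dy":-0.0028,"dz":0.0846,"rx":0.1,"ry":0,"rz":0,"fingers":0},{"dx":0.0009,"dy":-0.0028,"dz":0.0846,"rx":0.1,"ry":0,"rz":0,"fingers":0},{"dx":0.0009,"dy":-0.0028,"dz":0.0846,"rx":0.1,"ry":0,"rz":0,"fingers":0},{"dx":0.0009,"dy":-0.0028,"dz":0.0846,"rx":0.1,"ry":0,"rz":0,"fingers":0},{"dx":0.0009,"dy":-0.0028,"dz":0.0846,"rx":0.1,"ry":0,"rz":0,"fingers":0},{"dx":0.0009,"dy":-0.0028,"dz":0.0846,"rx":0.1,"ry":0,"rz":0,"fingers":0},{"dx":0.0009,"dy":-0.0028,"dz":0.0846,"rx":0.1,"ry":0,"rz":0,"fingers":0},{"dx":0.0009,"dy":-0.0028,"dz":0.0846,"rx":0.1,"ry":0,"rz":0,"fingers":0}]' 40; python3 t.py .522 -.4252 .17 0
```

```text
t: 15.38
eef_pos: [0.3742, -0.2367, 0.0465]
eef_rot: [0.708, 0.706, 0.0, 0.001]
ft_force: [-2.1, 1.0, 7.2]
finger_gap: 0.328
t 15.38 pos [ 0.3742 -0.2367  0.0465] jawyaw -0.1 tilt 0.07 gap 0.328 F [-2.1  1.   7.2] q7 0.85
shift mm [-188.3  148.3 -123.2] rot [ 0.05  0.05 -0.12]
```

```bash
python3 -m jog '[{"dx":0,"dy":0,"dz":-0.01,"rx":0,"ry":0,"rz":0,"fingers":0},{"dx":0,"dy":0,"dz":-0.03,"rx":0,"ry":0,"rz":0,"fingers":0},{"dx":0,"dy":0,"dz":-0.06,"rx":0,"ry":0,"rz":0,"fingers":0},{"dx":0,"dy":0,"dz":-0.09,"rx":0,"ry":0,"rz":0,"fingers":0},{"dx":-0.006,"dy":0.005,"dz":-0.115,"rx":0,"ry":0,"rz":0,"fingers":0},{"dx":-0.02,"dy":0.016,"dz":-0.125,"rx":0,"ry":0,"rz":0,"fingers":0},{"dx":-0.042,"dy":0.033,"dz":-0.125,"rx":0,"ry":0,"rz":0,"fingers":0},{"dx":-0.067,"dy":0.053,"dz":-0.125,"rx":0,"ry":0,"rz":0,"fingers":0},{"dx":-0.093,"dy":0.073,"dz":-0.125,"rx":0,"ry":0,"rz":0,"fingers":0},{"dx":-0.119,"dy":0.094,"dz":-0.125,"rx":0,"ry":0,"rz":0,"fingers":0},{"dx":-0.145,"dy":0.114,"dz":-0.125,"rx":0,"ry":0,"rz":0,"fingers":0},{"dx":-0.167,"dy":0.131,"dz":-0.125,"rx":0,"ry":0,"rz":0,"fingers":0},{"dx":-0.181,"dy":0.142,"dz":-0.123,"rx":0,"ry":0,"rz":0,"fingers":0},{"dx":-0.187,"dy":0.147,"dz":-0.121,"rx":0,"ry":0,"rz":0,"fingers":0},{"dx":-0.1883,"dy":0.1483,"dz":-0.12,"rx":0,"ry":0,"rz":0,"fingers":0},{"dx":-0.1883,"dy":0.1483,"dz":-0.12,"rx":0,"ry":0,"rz":0,"fingers":0}]' 40
python3 - <<'E'
from meas import *
f=grab_frame("scene");P=cloud(f);P[f["range_z"]==0]=9
c=get_state()["eef_pos"]; print(c)
p=near(P,c,.09,c[2]-.0465+.006,c[2]-.0465+.025); print(len(p),enc(p))
A=np.c_[p[:,:2]-c[:2],np.ones(len(p))]; print(np.linalg.lstsq(A,p[:,2],rcond=None)[0])
cv2.imwrite("pics/h3.png",f["image"][50:250,90:350].repeat(2,0).repeat(2,1))
E
python3 t.py .522 -.4252 .1075 0
```

```text
t: 16.72
eef_pos: [0.5213, -0.4245, 0.1663]
eef_rot: [0.708, 0.706, -0.0, -0.0]
ft_force: [-0.0, -0.1, -2.9]
finger_gap: 0.336
[ 0.52120769 -0.42406521  0.16643528]
702 (0.5190187692642212, -0.42544251680374146, 0.08769740164279938)
[ 0.00041613 -0.00467495  0.13399026]
t 16.77 pos [ 0.5212 -0.4241  0.1664] jawyaw -0.1 tilt 0.04 gap 0.334 F [-0.5  0.5 -2.4] q7 0.91
shift mm [-1.2  0.8 58.9] rot [-0.02 -0.03 -0.12]
```

View pics/h3.png

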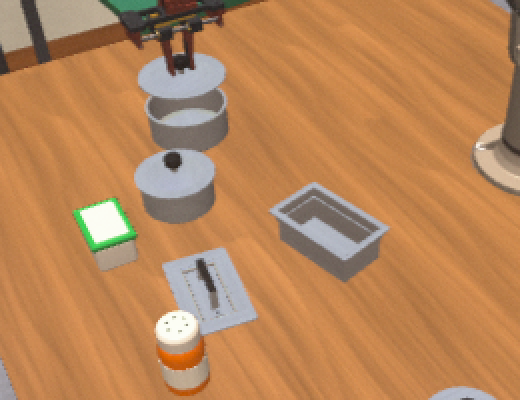

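lid_l hangs level above pot_l at about (185,105) in the crop. Lowering it.

```bash
python3 -m jog '[{"dx":-0.0012,"dy":0.0008,"dz":0.01,"rx":0,"ry":0,"rz":0,"fingers":0},{"dx":-0.0012,"dy":0.0008,"dz":0.025,"rx":0,"ry":0,"rz":0,"fingers":0},{"dx":-0.0012,"dy":0.0008,"dz":0.036,"rx":0,"ry":0,"rz":0,"fingers":0},{"dx":-0.0012,"dy":0.0008,"dz":0.043,"rx":0,"ry":0,"rz":0,"fingers":0},{"dx":-0.0012,"dy":0.0008,"dz":0.048,"rx":0,"ry":0,"rz":0,"fingers":0},{"dx":-0.0012,"dy":0.0008,"dz":0.053,"rx":0,"ry":0,"rz":0,"fingers":0},{"dx":-0.0012,"dy":0.0008,"dz":0.056,"rx":0,"ry":0,"rz":0,"fingers":0},{"dx":-0.0012,"dy":0.0008,"dz":0.058,"rx":0,"ry":0,"rz":0,"fingers":0},{"dx":-0.0012,"dy":0.0008,"dz":0.0595,"rx":0,"ry":0,"rz":0,"fingers":0},{"dx":-0.0012,"dy":0.0008,"dz":0.0595,"rx":0,"ry":0,"rz":0,"fingers":0}]' 40; python3 t.py .522 -.4252 .1075 0
```

```text
t: 17.6
eef_pos: [0.5221, -0.4255, 0.1076]
eef_rot: [0.708, 0.706, 0.0, -0.0]
ft_force: [-1.5, 2.0, 1.5]
finger_gap: 0.33
t 17.6 pos [ 0.5221 -0.4255  0.1076] jawyaw -0.1 tilt 0.02 gap 0.33 F [-1.5  2.   1.5] q7 0.94
shift mm [ 0.3 -0.1  0.1] rot [ 0.01 -0.02 -0.13]
```

```bash
python3 -m jog '[{"dx":0,"dy":0,"dz":0.0012,"rx":0,"ry":0,"rz":0,"fingers":0},{"dx":0,"dy":0,"dz":0.0012,"rx":0,"ry":0,"rz":0,"fingers":0},{"dx":0,"dy":0,"dz":0.0005,"rx":0,"ry":0,"rz":0,"fingers":0.4},{"dx":0,"dy":0,"dz":0,"rx":0,"ry":0,"rz":0,"fingers":0.9},{"dx":0,"dy":0,"dz":0,"rx":0,"ry":0,"rz":0,"fingers":0.9},{"dx":0,"dy":0,"dz":0,"rx":0,"ry":0,"rz":0,"fingers":0.9},{"dx":0,"dy":0,"dz":0,"rx":0,"ry":0,"rz":0,"fingers":0.9},{"dx":0,"dy":0,"dz":0,"rx":0,"ry":0,"rz":0,"fingers":0.9},{"dx":0,"dy":0,"dz":-0.03,"rx":0,"ry":0,"rz":0,"fingers":0.9},{"dx":0,"dy":0,"dz":-0.07,"rx":0,"ry":0,"rz":0,"fingers":0.9},{"dx":0,"dy":0,"dz":-0.1,"rx":0,"ry":0,"rz":0,"fingers":1},{"dx":0,"dy":0,"dz":-0.1,"rx":0,"ry":0,"rz":0,"fingers":1},{"dx":0,"dy":0,"dz":-0.1,"rx":0,"ry":0,"rz":0,"fingers":1}]' 40; python3 t.py .6788 .0004 .13 -8
```

```text
t: 18.68
eef_pos: [0.5229, -0.4264, 0.2096]
eef_rot: [0.708, 0.706, 0.001, 0.002]
ft_force: [-0.5, 0.3, -1.0]
finger_gap: 1.001
t 18.68 pos [ 0.5229 -0.4264  0.2096] jawyaw -0.1 tilt 0.23 gap 1.001 F [-0.5  0.3 -1. ] q7 0.89
shift mm [427.3 154.7  79.5] rot [0.21 0.08 7.87]
```

```bash
python3 -m jog '[{"dx":0.4273,"dy":0.1547,"dz":0,"rx":0.2,"ry":0.1,"rz":7.9,"fingers":1},{"dx":0.4273,"dy":0.1547,"dz":0,"rx":0.2,"ry":0.1,"rz":7.9,"fingers":1},{"dx":0.4273,"dy":0.1547,"dz":0,"rx":0.2,"ry":0.1,"rz":7.9,"fingers":1},{"dx":0.4273,"dy":0.1547,"dz":0,"rx":0.2,"ry":0.1,"rz":7.9,"fingers":1},{"dx":0.4273,"dy":0.1547,"dz":0,"rx":0.2,"ry":0.1,"rz":7.9,"fingers":1},{"dx":0.4273,"dy":0.1547,"dz":0,"rx":0.2,"ry":0.1,"rz":7.9,"fingers":1},{"dx":0.4273,"dy":0.1547,"dz":0,"rx":0.2,"ry":0.1,"rz":7.9,"fingers":1},{"dx":0.4273,"dy":0.1547,"dz":0,"rx":0.2,"ry":0.1,"rz":7.9,"fingers":1},{"dx":0.4273,"dy":0.1547,"dz":0.04,"rx":0.2,"ry":0.1,"rz":7.9,"fingers":0.8},{"dx":0.4273,"dy":0.1547,"dz":0.0795,"rx":0.2,"ry":0.1,"rz":7.9,"fingers":0.6},{"dx":0.4273,"dy":0.1547,"dz":0.0795,"rx":0.2,"ry":0.1,"rz":7.9,"fingers":0.6},{"dx":0.4273,"dy":0.1547,"dz":0.0795,"rx":0.2,"ry":0.1,"rz":7.9,"fingers":0.6},{"dx":0.4273,"dy":0.1547,"dz":0.0795,"rx":0.2,"ry":0.1,"rz":7.9,"fingers":0.6},{"dx":0.4273,"dy":0.1547,"dz":0.0795,"rx":0.2,"ry":0.1,"rz":7.9,"fingers":0.6},{"dx":0.4273,"dy":0.1547,"dz":0.0795,"rx":0.2,"ry":0.1,"rz":7.9,"fingers":0.6}]' 40
python3 - <<'E'
from meas import *
for n in("top","scene"):
    f=grab_frame(n);P=cloud(f);P[f["range_z"]==0]=9
    p=near(P,(.522,-.425),.09,.065,.081);k=near(P,(.522,-.425),.06,.098,.12); print(n,len(p),enc(p),np.median(p[:,2]),enc(k))
    A=np.c_[p[:,:2]-[.522,-.425],np.ones(len(p))]; print(np.linalg.lstsq(A,p[:,2],rcond=None)[0])
    k=near(P,(.679,0),.06,.036,.055); print(len(k), rect(k) if len(k) else 0)
    p=near(P,(.46,.005),.11,.06,.072); print("pan",rect(p))
    cv2.imwrite(f"pics/d_{n}.png",f["image"])
E
python3 t.py .6788 .0004 .046 -8
```

```text
t: 19.93
eef_pos: [0.6786, -0.0028, 0.1307]
eef_rot: [0.756, 0.655, -0.0, 0.001]
ft_force: [-0.1, -0.3, 0.6]
finger_gap: 0.607
top 2227 (0.5228245854377747, -0.42591822147369385, 0.08350010961294174) 0.07300054670006333 (0.5226391553878784, -0.4239981174468994, 0.015567273832857609)
[-6.75698659e-05  1.44879990e-03  7.30675946e-02]
0 0
pan ((440.33441162109375, -68.42683410644531), (44.774715423583984, 91.07343292236328), 55.35921096801758)
scene 183 (0.5227695107460022, -0.4260992109775543, 0.08418700844049454) 0.07411479221614697 (0.0, 0.0, 0.0)
[-0.00318455  0.00973752  0.0740119 ]
78 ((678.992919921875, -1.9760704040527344), (80.45465850830078, 11.973281860351562), 81.72128295898438)
pan ((458.7652587890625, 4.168113708496094), (114.35869598388672, 180.2255096435547), 14.639935493469238)
t 20.03 pos [ 0.679  -0.0029  0.1316] jawyaw -8.3 tilt 0.14 gap 0.599 F [0.6 0.3 0.9] q7 0.11
shift mm [ 3.3 -0.9 85.6] rot [ 0.13  0.03 -0.26]
```

View pics/d_scene.png

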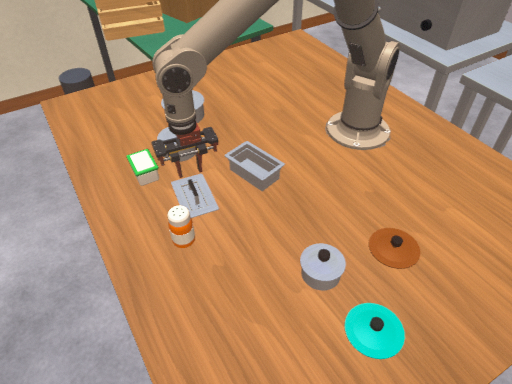

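```bash
python3 -m jog '[{"dx":0.003,"dy":-0.0009,"dz":0.04,"rx":0.1,"ry":0,"rz":-0.3,"fingers":0.6},{"dx":0.003,"dy":-0.0009,"dz":0.072,"rx":0.1,"ry":0,"rz":-0.3,"fingers":0.6},{"dx":0.003,"dy":-0.0009,"dz":0.0856,"rx":0.1,"ry":0,"rz":-0.3,"fingers":0.6},{"dx":0.003,"dy":-0.0009,"dz":0.0856,"rx":0.1,"ry":0,"rz":-0.3,"fingers":0.5},{"dx":0.003,"dy":-0.0009,"dz":0.0856,"rx":0.1,"ry":0,"rz":-0.3,"fingers":0},{"dx":0.003,"dy":-0.0009,"dz":0.0856,"rx":0.1,"ry":0,"rz":-0.3,"fingers":0},{"dx":0.003,"dy":-0.0009,"dz":0.0856,"rx":0.1,"ry":0,"rz":-0.3,"fingers":0},{"dx":0.003,"dy":-0.0009,"dz":0.0856,"rx":0.1,"ry":0,"rz":-0.3,"fingers":0},{"dx":0.003,"dy":-0.0009,"dz":0.0856,"rx":0.1,"ry":0,"rz":-0.3,"fingers":0},{"dx":0.003,"dy":-0.0009,"dz":0.0856,"rx":0.1,"ry":0,"rz":-0.3,"fingers":0},{"dx":0.003,"dy":-0.0009,"dz":0.0856,"rx":0.1,"ry":0,"rz":-0.3,"fingers":0},{"dx":0.003,"dy":-0.0009,"dz":0.0856,"rx":0.1,"ry":0,"rz":-0.3,"fingers":0},{"dx":0.003,"dy":-0.0009,"dz":0.0856,"rx":0.1,"ry":0,"rz":-0.3,"fingers":0},{"dx":0.003,"dy":-0.0009,"dz":0.0856,"rx":0.1,"ry":0,"rz":-0.3,"fingers":0},{"dx":0.003,"dy":-0.0009,"dz":0.0856,"rx":0.1,"ry":0,"rz":-0.3,"fingers":0}]' 40; python3 t.py .46 .005 .166 14.6
```

```text
t: 21.28
eef_pos: [0.6793, 0.0002, 0.0469]
eef_rot: [0.754, 0.656, 0.0, 0.001]
ft_force: [-1.4, -0.0, 5.5]
finger_gap: 0.134
t 21.28 pos [6.793e-01 2.000e-04 4.690e-02] jawyaw -8.0 tilt 0.09 gap 0.134 F [-1.4 -0.   5.5] q7 0.16
shift mm [ -25.6 -217.7 -119.5] rot [ 9.000e-02  2.000e-02 -2.256e+01]
```

```bash
python3 -m jog '[{"dx":0,"dy":0,"dz":-0.01,"rx":0,"ry":0,"rz":0,"fingers":0},{"dx":0,"dy":0,"dz":-0.03,"rx":0,"ry":0,"rz":0,"fingers":0},{"dx":0,"dy":0,"dz":-0.06,"rx":0,"ry":0,"rz":0,"fingers":0},{"dx":0,"dy":0,"dz":-0.09,"rx":0,"ry":0,"rz":0,"fingers":0},{"dx":-0.001,"dy":-0.008,"dz":-0.115,"rx":0,"ry":0,"rz":-1,"fingers":0},{"dx":-0.003,"dy":-0.025,"dz":-0.12,"rx":0,"ry":0,"rz":-3,"fingers":0},{"dx":-0.006,"dy":-0.05,"dz":-0.12,"rx":0,"ry":0,"rz":-6,"fingers":0},{"dx":-0.009,"dy":-0.08,"dz":-0.12,"rx":0,"ry":0,"rz":-9,"fingers":0},{"dx":-0.013,"dy":-0.11,"dz":-0.12,"rx":0,"ry":0,"rz":-12,"fingers":0},{"dx":-0.017,"dy":-0.14,"dz":-0.12,"rx":0,"ry":0,"rz":-15,"fingers":0},{"dx":-0.02,"dy":-0.17,"dz":-0.12,"rx":0,"ry":0,"rz":-18,"fingers":0},{"dx":-0.023,"dy":-0.195,"dz":-0.12,"rx":0,"ry":0,"rz":-20.5,"fingers":0},{"dx":-0.025,"dy":-0.21,"dz":-0.12,"rx":0,"ry":0,"rz":-22,"fingers":0},{"dx":-0.0256,"dy":-0.2165,"dz":-0.12,"rx":0,"ry":0,"rz":-22.6,"fingers":0},{"dx":-0.0256,"dy":-0.2177,"dz":-0.12,"rx":0,"ry":0,"rz":-22.6,"fingers":0},{"dx":-0.0256,"dy":-0.2177,"dz":-0.12,"rx":0,"ry":0,"rz":-22.6,"fingers":0}]' 40
python3 - <<'E'
from meas import *
f=grab_frame("scene");P=cloud(f);P[f["range_z"]==0]=9
c=get_state()["eef_pos"]; print(c)
p=near(P,c,.11,c[2]-.0469+.006,c[2]-.0469+.018); print(len(p),rect(p))
A=np.c_[p[:,:2]-c[:2],np.ones(len(p))]; print(np.linalg.lstsq(A,p[:,2],rcond=None)[0])
p=near(P,(.46,.005),.11,.06,.072); print("pan",rect(p))
cv2.imwrite("pics/h4.png",f["image"][50:250,120:380].repeat(2,0).repeat(2,1))
E
python3 t.py .46 .005 .1029 14.6
```

```text
t: 22.62
eef_pos: [0.4607, 0.0052, 0.167]
eef_rot: [0.611, 0.791, 0.001, 0.001]
ft_force: [0.6, -0.6, -1.6]
finger_gap: 0.131
[0.46115916 0.00516628 0.16694548]
785 ((462.2723083496094, 3.8533859252929688), (112.61883544921875, 180.68165588378906), 14.877008438110352)
[0.01071439 0.00662256 0.13207848]
pan ((462.55364990234375, 4.912078857421875), (110.27339935302734, 182.94168090820312), 17.734437942504883)
t 22.67 pos [0.4612 0.0052 0.1669] jawyaw 14.6 tilt 0.17 gap 0.134 F [ 0.4 -0.2 -2.3] q7 0.31
shift mm [ 0.2 -1.3 64. ] rot [0.16 0.06 0.01]
```

View pics/h4.png

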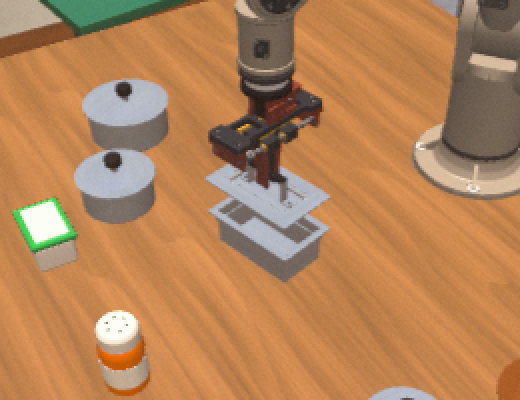

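The pan lid is aligned over the pan at about (268,235) in the crop. Lowering it.

```bash
python3 -m jog '[{"dx":0.0002,"dy":-0.0012,"dz":0.01,"rx":0,"ry":0,"rz":0,"fingers":0},{"dx":0.0002,"dy":-0.0012,"dz":0.025,"rx":0,"ry":0,"rz":0,"fingers":0},{"dx":0.0002,"dy":-0.0012,"dz":0.038,"rx":0,"ry":0,"rz":0,"fingers":0},{"dx":0.0002,"dy":-0.0012,"dz":0.047,"rx":0,"ry":0,"rz":0,"fingers":0},{"dx":0.0002,"dy":-0.0012,"dz":0.052,"rx":0,"ry":0,"rz":0,"fingers":0},{"dx":0.0002,"dy":-0.0012,"dz":0.057,"rx":0,"ry":0,"rz":0,"fingers":0},{"dx":0.0002,"dy":-0.0012,"dz":0.061,"rx":0,"ry":0,"rz":0,"fingers":0},{"dx":0.0002,"dy":-0.0012,"dz":0.063,"rx":0,"ry":0,"rz":0,"fingers":0},{"dx":0.0002,"dy":-0.0012,"dz":0.0645,"rx":0,"ry":0,"rz":0,"fingers":0},{"dx":0.0002,"dy":-0.0012,"dz":0.0645,"rx":0,"ry":0,"rz":0,"fingers":0}]' 40; python3 t.py .46 .005 .1029 14.6
```

```text
t: 23.5
eef_pos: [0.4605, 0.005, 0.1028]
eef_rot: [0.612, 0.791, 0.001, 0.001]
ft_force: [-0.1, -1.1, -1.9]
finger_gap: 0.131
t 23.5 pos [0.4605 0.005  0.1028] jawyaw 14.6 tilt 0.21 gap 0.131 F [-0.1 -1.1 -1.9] q7 0.41
shift mm [ 0.1 -0.5 -0.1] rot [ 0.2   0.05 -0.  ]
```

```bash
python3 -m jog '[{"dx":0,"dy":0,"dz":0.001,"rx":0,"ry":0,"rz":0,"fingers":0},{"dx":0,"dy":0,"dz":0.002,"rx":0,"ry":0,"rz":0,"fingers":0},{"dx":0,"dy":0,"dz":0.002,"rx":0,"ry":0,"rz":0,"fingers":0}]' 40; python3 t.py .46 .005 .1029 14.6
```

```text
t: 23.75
eef_pos: [0.4606, 0.005, 0.1027]
eef_rot: [0.612, 0.791, 0.002, 0.001]
ft_force: [-9.8, 0.3, 26.4]
finger_gap: 0.131
t 23.75 pos [0.4606 0.005  0.1027] jawyaw 14.6 tilt 0.23 gap 0.131 F [-9.8  0.3 26.4] q7 0.42
shift mm [ 0.2 -0.6 -0.2] rot [ 0.22 -0.07 -0.03]
```

```bash
python3 -m jog '[{"dx":0,"dy":0,"dz":0,"rx":0,"ry":0,"rz":0,"fingers":0},{"dx":0,"dy":0,"dz":0,"rx":0,"ry":0,"rz":0,"fingers":0.2},{"dx":0,"dy":0,"dz":0,"rx":0,"ry":0,"rz":0,"fingers":0.6},{"dx":0,"dy":0,"dz":0,"rx":0,"ry":0,"rz":0,"fingers":0.6},{"dx":0,"dy":0,"dz":0,"rx":0,"ry":0,"rz":0,"fingers":0.6},{"dx":0,"dy":0,"dz":0,"rx":0,"ry":0,"rz":0,"fingers":0.6},{"dx":0,"dy":0,"dz":-0.03,"rx":0,"ry":0,"rz":0,"fingers":0.6},{"dx":0,"dy":0,"dz":-0.07,"rx":0,"ry":0,"rz":0,"fingers":0.6},{"dx":0,"dy":0,"dz":-0.11,"rx":0,"ry":0,"rz":0,"fingers":0.6},{"dx":0.15,"dy":0,"dz":-0.15,"rx":0,"ry":0,"rz":0,"fingers":0.6},{"dx":0.22,"dy":0,"dz":-0.15,"rx":0,"ry":0,"rz":0,"fingers":0.6},{"dx":0.22,"dy":0,"dz":-0.15,"rx":0,"ry":0,"rz":0,"fingers":0.6},{"dx":0.22,"dy":0,"dz":-0.15,"rx":0,"ry":0,"rz":0,"fingers":0.6},{"dx":0.22,"dy":0,"dz":-0.15,"rx":0,"ry":0,"rz":0,"fingers":0.6},{"dx":0.22,"dy":0,"dz":-0.15,"rx":0,"ry":0,"rz":0,"fingers":0.6},{"dx":0.22,"dy":0,"dz":-0.15,"rx":0,"ry":0,"rz":0,"fingers":0.6},{"dx":0.22,"dy":0,"dz":-0.15,"rx":0,"ry":0,"rz":0,"fingers":0.6},{"dx":0.22,"dy":0,"dz":-0.15,"rx":0,"ry":0,"rz":0,"fingers":0.6}]' 40
cat > fin.py <<'E'
from meas import *
for n in("top","scene"):
    f=grab_frame(n);P=cloud(f);P[f["range_z"]==0]=9
    for k,c,h,r in(("s",(.5115,.438),.06,.063),("m",(.6262,-.2368),.065,.075),("l",(.522,-.4252),.07,.088),("pan",(.46,.005),.065,.1)):
        p=near(P,c,r,h-.002,h+.008); kn=near(P,c,.06,h+.028,h+.045)
        if len(p)<50: print(n,k,len(p));continue
        A=np.c_[p[:,:2]-c,np.ones(len(p))]
        print(n,k,len(p),np.round(np.median(p[:,2]),4),"slope",np.round(np.linalg.lstsq(A,p[:,2],rcond=None)[0][:2],4), "fl",np.round(enc(p),4) if k!="pan" else np.round(np.concatenate([np.ravel(q) for q in rect(p)]),1),"knob", (np.round(enc(kn),4),np.round(np.percentile(kn[:,2],80),4)) if len(kn)>5 else 0)
    print("shaker",enc(near(P,(.78,.14),.06,.02,.15)),"tub",rect(near(P,(.777,-.184),.08,.03,.1)))
    cv2.imwrite(f"pics/e_{n}.png",f["image"])
E
python3 fin.py; python3 t.py .5 0 .2 0
```

```text
t: 25.25
eef_pos: [0.4049, 0.2162, 0.2526]
eef_rot: [0.612, 0.791, 0.001, 0.001]
ft_force: [-0.3, -0.7, -0.4]
finger_gap: 0.599
top s 922 0.0625 slope [-0.0043 -0.0073] fl [0.5125 0.4389 0.0582] knob (array([0.5122, 0.4383, 0.0155]), np.float64(0.0995))
top m 1472 0.0678 slope [-0.0022  0.0025] fl [ 0.6275 -0.2368  0.0709] knob (array([ 0.6269, -0.2359,  0.0158]), np.float64(0.1046))
top l 2121 0.073 slope [-0.0003  0.0011] fl [ 0.5224 -0.4261  0.0829] knob (array([ 0.5228, -0.4251,  0.0155]), np.float64(0.1101))
top pan 1499 0.0669 slope [0.0029 0.    ] fl [461.1   5.3 110.5 177.3  14.5] knob (array([0.4625, 0.0055, 0.038 ]), np.float64(0.1042))
shaker (0.773651659488678, 0.13963159918785095, 0.03289995715022087) tub ((775.11376953125, -182.1075439453125), (109.90422821044922, 76.44988250732422), 87.29347229003906)
scene s 1157 0.0642 slope [0.003  0.0015] fl [0.5116 0.4373 0.0596] knob (array([0.5137, 0.4379, 0.0152]), np.float64(0.1008))
scene m 647 0.0694 slope [-0.0006 -0.0048] fl [ 0.6251 -0.2375  0.0723] knob (array([ 0.6275, -0.2354,  0.0172]), np.float64(0.1054))
scene l 668 0.0744 slope [-0.0018 -0.0056] fl [ 0.5207 -0.426   0.0854] knob (array([ 0.5231, -0.425 ,  0.0152]), np.float64(0.1109))
scene pan 852 0.0685 slope [ 0.0021 -0.0018] fl [461.9   4.1 111.4 181.   14.4] knob (array([0.4611, 0.0037, 0.0399]), np.float64(0.1051))
shaker (0.7774639129638672, 0.14127612113952637, 0.03366028517484665) tub ((775.4359741210938, -182.53643798828125), (112.94136810302734, 75.98050689697266), 88.0217056274414)
t 25.35 pos [0.4051 0.2158 0.2526] jawyaw 14.4 tilt 0.19 gap 0.598 F [ 0.4 -0.8  0.4] q7 -0.31
shift mm [-232.7   38.1   52.6] rot [ 0.18 -0.06 14.4 ]
```

View pics/e_scene.png

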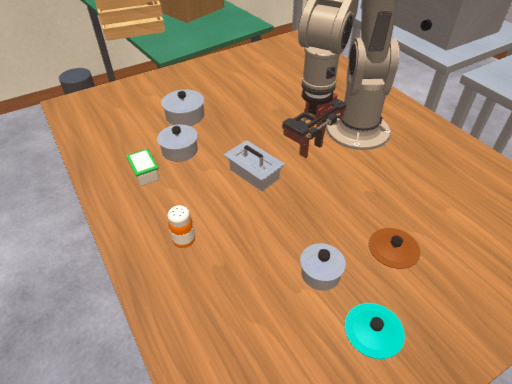

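View pics/e_top.png

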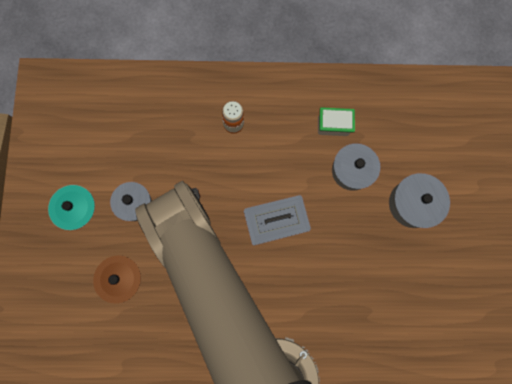

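All four lids are seated, level and centred: pot_s at (322,262), pot_m at (178,140), pot_l at (184,105) and the pan at (254,164) in the scene picture. Nothing else has moved, and the robot is clear of everything.

```bash
python3 -c "
from station import *
print(finish_job())"
```

```text
the job is handed in; nothing more can be done
None
```

I put all four lids on their pots (lid_s on pot_s, lid_m on pot_m, lid_l on pot_l, lid_pan on the pan). Each was lowered by hand until it touched the rim, then released. I handed the job in after about 25 s of the 115 s allowed; no verdict comes back.

- **Height:** in the last depth checks from both cameras, the flanges stood 2–4.5 mm above the rim height. That matches a 2.5 mm flange resting on the rim, given the 1–2 mm camera error. The arm's own height at contact also matched the expected seating height.
- **Level and centring:** slopes came out under about 0.008 rad (limit 0.03), and the lids were centred within about 2–3 mm (limit 10 mm).
- **Surroundings:** the pots stayed where they were. The shaker and tub were unmoved to within 1 mm, and the brown and turquoise look-alikes were not touched.
- **Disagreements:** the two cameras differ by about 2 mm in height, which is within the stated calibration. Nothing else failed or disagreed. The highest force I saw was a brief 26 N while seating the pan lid.

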